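Lock the slotted indexing disc with its bar

ROBOT

A 6-joint arm with a two-finger parallel gripper is mounted at the origin on the work surface. World frame = base frame: x ahead of the robot, y to its left, z up, the work surface at z = 0. Lengths are in m, angles in rad, forces in N, time in s.
With the tool pointing down it reaches from about 0.375 to 0.9 m from the base axis. Payload 3.1 kg.
Tool frame: the origin (TCP) lies at the very end of the fingers, on their centre line; the grasp point (between the pads) lies 19 mm behind it (manip.tcp_to_grasp is the distance from the TCP to the grasp point, in m); z points along the fingers, y is the line along which they close (so a half turn about z gives the same grasp; the last joint's range is limited). The gripper opens to 85 mm and grips with 20 to 120 N. Pads are 22 mm wide; open, the fingers measure 114 mm over their backs; the gripper's body (76 mm by 85 mm) begins 54 mm behind the grasp point. The pads swing forward as they close: fully open they stand 13 mm farther back than shut.
Start: joints at [1.014, 0.527, 1.433, -0, 1.181, -0.178], TCP at [0.231, 0.581, 0.231] pointing down, gripper open.
Joint ranges: [-3.08, 3.08], [-0.75, 2.2], [0.22, 2.44], [-1.43, 4.57], [0, 2.65], [-2.85, 2.85]. Speed limits (rad/s): [2.79, 2.79, 3.14, 3.14, 3.14, 3.14].

INTERFACE

Orientations are given as a unit quaternion [x, y, z, w].
In Python, from station import manip gives the robot as it stands. The module is installed in compiled form; this text tells all that it offers.
- The arm moves only by the tool step_arm, never from a script. Its argument "commands" is one flat list of numbers, 6 for each row, row after row: the shift along the tool's x, y, z in m, then the turn, a rotation vector about the tool's x, y, z in degrees. A call has exactly 10 rows; each row is the pose to reach, as a shift and turn from the pose commanded when the call began, along the tool's axes at that moment; what a row does not reach only later rows make up. A row lasts 1/10 s, in which the tool goes at most 50 mm and 8.59 degrees, less where a joint would pass 70% of its speed; a pose out of reach is approached as far as the arm can. A call with a gripper value outside its range is refused whole. "jaw" is the opening in per cent of the stroke, from 0 (shut) to 100 (fully open), set as the call begins (left out, the last holds). The fingers move at their own pace and stop on an object; "grip_force" is the grip in N (left out, the last holds). Time passes only in rows, so rows that repeat a pose let the fingers close, or fill a call up. It gives the time, the measured TCP pose, the force, the opening and the grip force at its end, in the units of the state.
- manip.sense(): the state, without advancing time (a new reading comes with each control period).
- manip.snapshot(name): name is "scene" or "top" or "wrist"; returns a dict with "pixels" (400x640x3 uint8, blue, green, red), "fx", "fy", "cx", "cy" (pixels), "R" (3x3) and "t" (3): a world point X has camera coordinates R X + t; the wrist camera has in their place "mount" (4x4, takes a point from camera to tool coordinates, whose origin is the TCP and whose axes are the flange's). Camera axes: x right, y down, z forward; pixel columns grow to the right and rows downward; lengths in m; the calibration is good to about 2 mm. A picture is of the moment at which its call begins: read the wrist's pose just before it. There is no depth.
- manip.sign_off(): hands the job in; it is judged then, once.
The state is a dict: "t": time; "q": joint angles; "qd": joint speeds; "tau": joint torques, N m; "tcp_pos": TCP position; "tool_rot": TCP orientation; "force": force on the tool from outside, world axes, zero at the start; "ft_torque": the same for the moment, N m; "finger_gap": opening from 0.0 (shut) to 1.0 (fully open); "gripper_force": force on a finger pad.
Only numpy, scipy, OpenCV 4.12 (cv2) and the standard library are available. Lean on these libraries where they do the work, as an engineer would, in place of code of your own. Each camera call takes 0.05 s, during which the arm holds its last target. There are 200 camera calls.

TASK

Lock the indexing fixture: push the upright peg on the disc with the fingertips to turn the disc until its slot faces the pointed end of the locking bar, then push the bar by its T-shaped end along its guide until it is fully home against the bottom of the slot. Only push: do not lift the bar out of its guide, and leave the other things on the bench and on the fixture where they are. Finish with the hand clear.

Things in the scene. Friction and masses are not known exactly. Their poses are not given: they have to be found in the camera images.
- fixture: Fixed green cast base plate, 275 x 150 mm, 10 mm thick (top at z = 0.010). Origin on the table under the disc's axis; x axis level, from the disc's axis along the bar's guide; z up. The plate spans x -80 to +195 mm, y -75 to +75 mm.
- disc (a joint): Turn of the steel disc about the upright axis through the fixture's origin, rad, positive anticlockwise from above; 0 = slot points along the fixture's +x at the bar. Range -3 to 3, starts between 0.5 and 2.0. Stays where left; takes about 3 N at the peg. Disc 120 mm across, top 34 mm above the table; a nut 30 mm wide at its centre, top 44 mm above the table.
- disc_peg (a point): Centre of the top of the steel peg standing on the disc, 16 mm thick, 42 mm from the disc's axis, diametrically opposite the slot; it rises from the disc's top (34 mm above the table) to 70 mm above the table.
- disc_slot (a point): Middle of the slot's open mouth at the disc's rim, 60 mm from the axis, at the disc's top (34 mm above the table). The one slot is straight, radial, 16 mm wide, open above and at the rim, and ends 28 mm from the axis. A bar pushed at the solid rim is stopped there.
- bar: Loose steel locking bar lying in the guide, 130 mm long, 12 mm wide, 20 mm tall (18 to 38 mm above the table), about 0.24 kg. Origin at the tip of its pointed nose, at underside height; x axis from the nose back along the bar. The nose starts 78 to 98 mm from the disc's axis; fully home it touches the slot's bottom, 28 mm from the axis.
- socket: Leave alone: deep steel socket, 30 mm wide, 60 mm tall, standing on the fixture's base beside the guide; origin: centre of its underside
- bolt: Leave alone: hex bolt standing on its 26 mm wide, 9 mm high head on the fixture's base on the other side of the guide, 49 mm tall; origin: centre of its underside
- cup: Leave alone: open steel cup, 72 mm wide, 85 mm tall, standing on the table; origin: centre of its underside
- wheel: Leave alone: black grinding wheel lying flat, 115 mm across, 8 mm thick; origin: centre of its underside
- wrench: Leave alone: steel wrench lying on the table; origin under its middle
- bin: Leave alone: small open blue plastic bin, 120 x 90 mm, 50 mm tall; origin: centre of its underside
- tape: Leave alone: grey roll of tape lying flat, 90 mm across, 25 mm tall; origin: centre of its underside
- can: Leave alone: closed can, 60 mm wide, 150 mm tall, standing; origin: centre of its underside
- bar_mid (a point): Centre of the bar's length (65 mm behind the nose), at mid height, 10 mm above its underside.
- guide (a point): Middle of the bar's guide, 105 mm from the disc's axis, on its floor. A raised rail floor 36 mm wide, 18 mm above the table, runs from 66 to 190 mm from the disc's axis; on it two walls (70 to 140 mm from the axis, 32 mm tops above the table, 14 mm apart) guide the bar, which is open from above.
- bar_end (a point): Middle of the end face to push, 130 mm behind the nose, 10 mm above the bar's underside. It is the back of a T-shaped end 30 mm wide, 10 mm long, 20 mm tall. With the bar home it is 158 mm from the disc's axis, the T still 8 mm off the guide walls. The bar slides with dry friction and stays where left.

How it is judged:
By the outcome, as a careful person would: the job done as asked, in the order asked, and still so for the second after the job is handed in, with the robot touching nothing.
It also fails if it takes over 54 s, if anything falls off the work surface, if the arm or the gripper's body presses on something with over 40 N, if the wrist force passes 120 N, or if a joint passes its speed limit or range.

## Working session

There is one attempt and no reset: what is moved stays moved. The work goes in short steps, Python scripts to look and compute and a tool call to move; the robot and the scene stay as the last step left them, time stands still between calls to the robot, and variables do not carry over. Pictures are saved under pics/ and viewed, at most 10 in all, crops included, and the job is handed in when it is done.

Besides the shell and the picture viewer there is one more tool, called after "Call:" in YAML: its name, and indented under it one key for each argument. step_arm: Moves the arm, as the interface text tells. Its arguments: {"type":"object","properties":{"commands":{"type":"array","items":{"type":"number"}},"jaw":{"type":"number"},"grip_force":{"type":"number"}},"required":["commands"]}

```bash
mkdir -p pics
cat > h.py <<'E'
import numpy as np, cv2, pickle
from station import manip
def snap(n,f):
    s=manip.snapshot(n); cv2.imwrite('pics/'+f+'.png',s['pixels']); pickle.dump(s,open(f+'.pkl','wb')); return s
def cast(s,u,v,z):
    R=np.array(s['R']);t=np.array(s['t']);c=-R.T@t
    d=R.T@np.array([(u-s['cx'])/s['fx'],(v-s['cy'])/s['fy'],1]); return c+d*(z-c[2])/d[2]
def proj(s,X):
    p=np.array(s['R'])@np.array(X)+np.array(s['t']); return s['fx']*p[0]/p[2]+s['cx'],s['fy']*p[1]/p[2]+s['cy']
E
python3 - <<'E'
from h import *
snap('top','top0');snap('scene','sc0')
s=manip.sense();print(s['tcp_pos'],s['tool_rot'],s['t'])
E
```

```text
[0.2301896  0.58035736 0.23042322] [ 1.87775063e-01  9.82211554e-01 -9.35759230e-04 -3.35877086e-04] 0.1
```

View pics/top0.png

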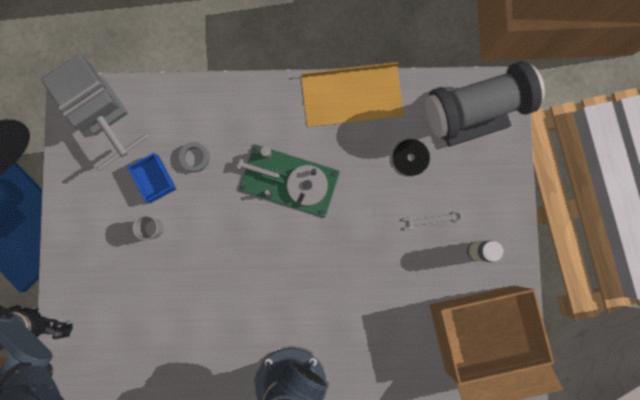

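View pics/sc0.png

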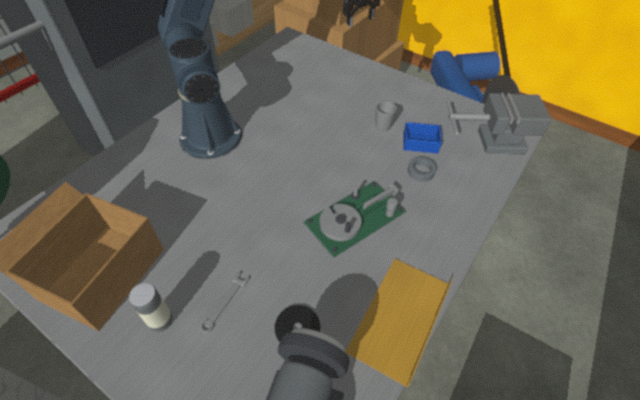

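The top view shows the fixture at about (288,182), with the disc at about (306,185) and the bar's T end at about (242,163). Next I'll get the plate rectangle and a zoomed view.

Run:
```python
from h import *
s=pickle.load(open('top0.pkl','rb'));im=s['pixels']
h=cv2.cvtColor(im,cv2.COLOR_BGR2HSV)
m=cv2.inRange(h,(50,90,30),(90,255,255));m=cv2.morphologyEx(m,cv2.MORPH_CLOSE,np.ones((9,9)))
cs=cv2.findContours(m,0,1)[0];c=max(cs,key=cv2.contourArea)
P=np.array([cast(s,*p[0],0.01)[:2] for p in c],np.float32)
r=cv2.minAreaRect(P);print(r);B=cv2.boxPoints(r);print(B)
for p in [(0,0),(320,200),(306,185),(242,163),(303,197)]:print(p,cast(s,*p,.034))
print(manip.sense()['q'],s['fx'],-np.array(s['R']).T@s['t'])
a=im[135:225,230:350];b=pickle.load(open('sc0.pkl','rb'))['pixels'][170:260,295:415]
cv2.imwrite('pics/c1.png',cv2.resize(np.vstack([a]),None,fx=6.5,fy=6.5,interpolation=cv2.INTER_CUBIC))
```

```text
((0.5999060869216919, -0.0007890462875366211), (0.26713719964027405, 0.14276856184005737), 71.42677307128906)
[[ 0.48969588 -0.10466398]
 [ 0.6250287  -0.15013811]
 [ 0.71011627  0.10308588]
 [ 0.57478344  0.14856002]]
(0, 0) [1.17338608 0.88410177 0.034     ]
(320, 200) [ 0.53601628 -0.0935183   0.034     ]
(306, 185) [ 0.58155484 -0.05265456  0.034     ]
(242, 163) [0.65101581 0.13759859 0.034     ]
(303, 197) [ 0.54581111 -0.04322017  0.034     ]
[ 1.01447916e+00  5.28376445e-01  1.43379388e+00 -4.90171094e-05
  1.18141024e+00 -1.78505482e-01] 520.9021580023897 [ 0.38668341 -0.07908554  1.57216947]
```

View pics/c1.png

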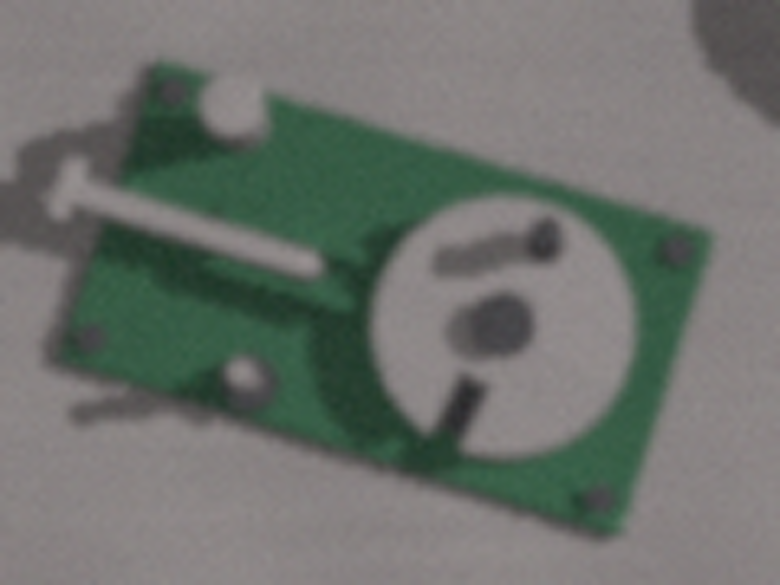

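The zoomed view shows the slot mouth at about (450,425), the peg at about (545,240) and the nut at about (505,325). The slot is about 83° anticlockwise of the bar direction, so the disc must turn clockwise. The peg goes from about (0.620,-0.073) to (0.568,-0.095). I'll move above it first.

Call:
step_arm:
  commands: [-0.6, -0.46, -0.02, 0, 0, 0, -0.6, -0.46, -0.02, 0, 0, 0, -0.6, -0.46, -0.02, 0, 0, 0, -0.6, -0.46, -0.02, 0, 0, 0, -0.6, -0.46, -0.02, 0, 0, 0, -0.6, -0.46, -0.02, 0, 0, 0, -0.6, -0.46, -0.02, 0, 0, 0, -0.6, -0.46, -0.02, 0, 0, 0, -0.6, -0.46, -0.02, 0, 0, 0, -0.6, -0.46, -0.02, 0, 0, 0]
  jaw: 28

```text
t: 1.1
tcp_pos: [0.4875, 0.15, 0.2444]
tool_rot: [0.188, 0.982, 0.0, -0.0]
force: [0.7, 0.4, 0.4]
finger_gap: 0.28
gripper_force: 0.0
```

```bash
cat >> h.py <<'E'
from scipy.spatial.transform import Rotation as Ro
def wsnap(f):
    p=manip.sense(); s=manip.snapshot('wrist'); T=np.eye(4);T[:3,:3]=Ro.from_quat(p['tool_rot']).as_matrix();T[:3,3]=p['tcp_pos']
    C=T@np.array(s['mount']); s['R']=C[:3,:3].T; s['t']=-C[:3,:3].T@C[:3,3]
    cv2.imwrite('pics/'+f+'.png',s['pixels']); pickle.dump(s,open(f+'.pkl','wb')); return s
def totool(world,yaw=None):
    p=manip.sense(); R=Ro.from_quat(p['tool_rot']); d=np.array(world)-p['tcp_pos']
    y=R.as_matrix()[:,1]; print('tool shift',R.inv().apply(d).round(4),'y-yaw',np.degrees(np.arctan2(y[1],y[0])).round(2),'tcp',np.round(p['tcp_pos'],4),'t',p['t'],'F',np.round(p['force'],1),'gap',p['finger_gap'])
E
python3 - <<'E'
from h import *
totool((.62,-.073,.25)); s=manip.snapshot('wrist');print(np.round(s['mount'],3),s['fx'])
E
```

```text
tool shift [-0.2054 -0.1584 -0.0057] y-yaw 68.34 tcp [0.4875 0.15   0.2444] t 1.1 F [0.7 0.4 0.4] gap 0.2800984537403999
[[ 0.    -0.952 -0.305  0.08 ]
 [ 1.     0.001 -0.     0.   ]
 [ 0.001 -0.305  0.952 -0.143]
 [ 0.     0.     0.     1.   ]] 306.19251742440196
```

Call:
step_arm:
  commands: [-0.05, -0.04, 0, 0, 0, 0, -0.08, -0.06, 0, 0, 0, 0, -0.12, -0.09, 0, 0, 0, 0, -0.16, -0.13, 0, 0, 0, 0, -0.2, -0.158, 0, 0, 0, 0, -0.205, -0.158, 0, 0, 0, 0, -0.205, -0.158, 0, 0, 0, 0, -0.205, -0.158, 0, 0, 0, 0, -0.205, -0.158, 0, 0, 0, 0, -0.205, -0.158, 0, 0, 0, 0]

```text
t: 2.15
tcp_pos: [0.6184, -0.0687, 0.2447]
tool_rot: [0.187, 0.982, 0.0, -0.0]
force: [0.5, 0.1, 0.0]
finger_gap: 0.28
gripper_force: 0.0
```

Run:
```python
from h import *
s=wsnap('w1');totool((.62,-.073,.05))
```

```text
tool shift [-0.0028 -0.0033  0.1948] y-yaw 68.46 tcp [ 0.6186 -0.069   0.2448] t 2.2 F [-0.4 -0.4  0.6] gap 0.2813884090329087
```

View pics/w1.png

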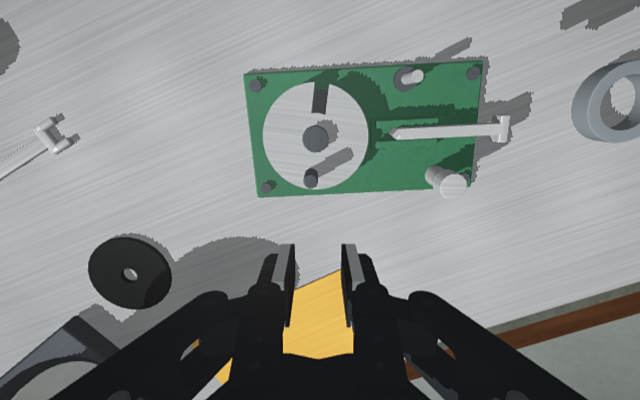

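The wrist view shows the peg top at about (311,179), the slot at about (320,96), the nut at (316,138), the nose at (391,133) and the T's back at about (509,129). I'll take points from masks.

```bash
cat >> h.py <<'E'
def fix(s):
    h=cv2.cvtColor(s['pixels'],cv2.COLOR_BGR2HSV)
    m=cv2.inRange(h,(50,90,20),(90,255,255));m2=cv2.morphologyEx(m,cv2.MORPH_CLOSE,np.ones((5,5)))
    c=max(cv2.findContours(m2,0,1)[0],key=cv2.contourArea)
    P=np.array([cast(s,*p[0],0.01)[:2] for p in cv2.convexHull(c)],np.float32)
    r=cv2.minAreaRect(P);B=cv2.boxPoints(r);print('rect',r)
    a=np.radians(r[2]); a=a if r[1][0]>r[1][1] else a+np.pi/2
    e=np.array([np.cos(a),np.sin(a)]); e=e*np.sign(e[1]); o=np.array(r[0])-.0575*e
    print('origin from rect',o,'axis deg',np.degrees(np.arctan2(e[1],e[0])))
    return h,o,e
def ff(o,e,X): d=np.array(X)[:2]-o; return (d@e*1e3).round(1),(d@np.array([-e[1],e[0]])*1e3).round(1)
E
python3 - <<'E'
from h import *
s=pickle.load(open('w1.pkl','rb'));h,o,e=fix(s)
g=cv2.inRange(h,(0,0,100),(179,60,255));g[:78]=0;g[192:]=0;g[:,:255]=0;g[:,376:]=0
c=max(cv2.findContours(g,0,1)[0],key=cv2.contourArea)
P=np.array([cast(s,*p[0],.034)[:2] for p in cv2.convexHull(c)],np.float32)
print('disc',cv2.minEnclosingCircle(P)); o2=np.array(cv2.minEnclosingCircle(P)[0])
for n,p,z in [('peg',(311,179),.07),('slotmouth',(320,83),.034),('slotend',(320,112),.034),('nut',(316,138),.044),('nose',(390,133),.034),('T',(509,128),.038),('sock',(454,186),.06),('bolt',(416,76),.049)]:
    X=cast(s,*p,z);print(n,X.round(4),ff(o,e,X))
E
```

```text
rect ((0.5976576805114746, -0.0015368014574050903), (0.2722233235836029, 0.14742812514305115), 71.57473754882812)
origin from rect [ 0.57948381 -0.05608916] axis deg 71.57473754882812
disc ((0.5796082615852356, -0.056261513382196426), 0.0607854388654232)
peg [ 0.6145 -0.0744  0.07  ] (np.float64(-6.3), np.float64(-39.0))
slotmouth [ 0.527  -0.0296  0.034 ] (np.float64(8.5), np.float64(58.1))
slotend [ 0.5551 -0.0406  0.034 ] (np.float64(7.0), np.float64(28.0))
nut [ 0.5789 -0.0548  0.044 ] (np.float64(1.1), np.float64(0.9))
nose [0.6055 0.0249 0.034 ] (np.float64(85.0), np.float64(0.9))
T [0.6482 0.1492 0.038 ] (np.float64(216.5), np.float64(-0.3))
sock [0.682  0.0688 0.06  ] (np.float64(150.9), np.float64(-57.8))
bolt [0.5577 0.0642 0.049 ] (np.float64(107.3), np.float64(58.7))
```

Call:
step_arm:
  commands: [-0.001, -0.006, 0.02, 0, 0, 3, -0.001, -0.006, 0.06, 0, 0, 5.5, -0.001, -0.006, 0.1, 0, 0, 5.5, -0.001, -0.0065, 0.135, 0, 0, 5.5, -0.001, -0.0065, 0.155, 0, 0, 5.5, -0.001, -0.0065, 0.172, 0, 0, 5.5, -0.001, -0.0065, 0.185, 0, 0, 5.5, -0.001, -0.0065, 0.194, 0, 0, 5.5, -0.001, -0.0065, 0.199, 0, 0, 5.5, -0.001, -0.0065, 0.199, 0, 0, 5.5]

```text
t: 3.2
tcp_pos: [0.6177, -0.0768, 0.0454]
tool_rot: [0.235, 0.972, 0.0, -0.0]
force: [-0.5, 0.3, 0.1]
finger_gap: 0.275
gripper_force: 0.0
```

Run:
```python
from h import *
totool((.6169,-.0753,.045))
O=np.array([.5795,-.0562]);p=manip.sense()
d=np.array(p['tcp_pos'])[:2]-O;print('pol',np.hypot(*d),np.degrees(np.arctan2(d[1],d[0])))
R=Ro.from_quat(p['tool_rot']).as_matrix()
# circular moves: cmd angle schedule from -27
for A in np.arange(-31,-115,-4):
    a=np.radians(A);w=np.array([*(O+.042*np.array([np.cos(a),np.sin(a)])),.045])
    print(A,(R.T@(w-p['tcp_pos'])).round(4),-27-A)
```

```text
tool shift [0.0014 0.001  0.0004] y-yaw 62.86 tcp [ 0.6177 -0.0768  0.0454] t 3.2 F [-0.5  0.3  0.1] gap 0.2750579038868758
pol 0.043440091223791416 -28.327237379891553
-31 [ 0.0015 -0.0019  0.0004] 4
-35 [ 0.0018 -0.0048  0.0004] 8
-39 [ 0.0023 -0.0077  0.0004] 12
-43 [ 0.003  -0.0106  0.0004] 16
-47 [ 0.0039 -0.0134  0.0004] 20
-51 [ 0.005  -0.0161  0.0004] 24
-55 [ 0.0063 -0.0187  0.0004] 28
-59 [ 0.0078 -0.0213  0.0004] 32
-63 [ 0.0094 -0.0237  0.0004] 36
-67 [ 0.0112 -0.026   0.0004] 40
-71 [ 0.0131 -0.0282  0.0004] 44
-75 [ 0.0153 -0.0302  0.0004] 48
-79 [ 0.0175 -0.0321  0.0004] 52
-83 [ 0.0199 -0.0339  0.0004] 56
-87 [ 0.0223 -0.0354  0.0004] 60
-91 [ 0.0249 -0.0368  0.0004] 64
-95 [ 0.0276 -0.038   0.0004] 68
-99 [ 0.0304 -0.039   0.0004] 72
-103 [ 0.0332 -0.0398  0.0004] 76
-107 [ 0.036  -0.0404  0.0004] 80
-111 [ 0.0389 -0.0409  0.0004] 84
```

Call:
step_arm:
  commands: [0.0015, -0.0019, 0, 0, 0, 4, 0.0018, -0.0048, 0, 0, 0, 8, 0.0023, -0.0077, 0, 0, 0, 12, 0.003, -0.0106, 0, 0, 0, 16, 0.0039, -0.0134, 0, 0, 0, 20, 0.005, -0.0161, 0, 0, 0, 24, 0.0063, -0.0187, 0, 0, 0, 28, 0.0078, -0.0213, 0, 0, 0, 32, 0.0094, -0.0237, 0, 0, 0, 36, 0.0112, -0.026, 0, 0, 0, 40]

```text
t: 4.2
tcp_pos: [0.5974, -0.0945, 0.0466]
tool_rot: [0.554, 0.832, 0.001, 0.001]
force: [2.3, 2.2, -0.8]
finger_gap: 0.279
gripper_force: 1.6
```

Run:
```python
from h import *
O=np.array([.5795,-.0562]);p=manip.sense();totool((.6169,-.0753,.045))
d=np.array(p['tcp_pos'])[:2]-O;print('pol',np.hypot(*d),np.degrees(np.arctan2(d[1],d[0])))
R=Ro.from_quat(p['tool_rot']).as_matrix()
for A in np.arange(-71,-115,-4):
    a=np.radians(A);w=np.array([*(O+.042*np.array([np.cos(a),np.sin(a)])),.045])
    print(A,(R.T@(w-p['tcp_pos'])).round(4),-67-A)
```

```text
tool shift [0.0102 0.0254 0.0016] y-yaw 22.66 tcp [ 0.5974 -0.0945  0.0466] t 4.2 F [ 2.3  2.2 -0.8] gap 0.27929639929054634
pol 0.04227232544351604 -64.91523454126022
-71 [ 0.0003 -0.0045  0.0015] 4
-75 [ 0.0006 -0.0074  0.0015] 8
-79 [ 0.0011 -0.0103  0.0015] 12
-83 [ 0.0018 -0.0131  0.0015] 16
-87 [ 0.0027 -0.0159  0.0015] 20
-91 [ 0.0038 -0.0186  0.0015] 24
-95 [ 0.005  -0.0213  0.0015] 28
-99 [ 0.0065 -0.0238  0.0015] 32
-103 [ 0.0081 -0.0263  0.0015] 36
-107 [ 0.0099 -0.0286  0.0014] 40
-111 [ 0.0119 -0.0308  0.0014] 44
```

Call:
step_arm:
  commands: [0.0002, -0.003, 0, 0, 0, 4, 0.0005, -0.006, 0, 0, 0, 8, 0.001, -0.009, 0, 0, 0, 12, 0.0017, -0.0118, 0, 0, 0, 16, 0.0026, -0.0145, 0, 0, 0, 20, 0.0037, -0.0172, 0, 0, 0, 24, 0.005, -0.0199, 0, 0, 0, 28, 0.0064, -0.0225, 0, 0, 0, 32, 0.008, -0.025, 0, 0, 0, 36, 0.0097, -0.0272, 0, 0, 0, 40]

```text
t: 5.2
tcp_pos: [0.57, -0.0972, 0.0471]
tool_rot: [0.806, 0.592, 0.002, 0.003]
force: [3.1, 1.7, -0.9]
finger_gap: 0.28
gripper_force: 1.5
```

Run:
```python
from h import *
O=np.array([.5795,-.0562]);p=manip.sense();totool((.6169,-.0753,.045))
d=np.array(p['tcp_pos'])[:2]-O;print('pol',np.hypot(*d),np.degrees(np.arctan2(d[1],d[0])))
wsnap('w2')
```

```text
tool shift [0.0348 0.0382 0.0023] y-yaw -17.34 tcp [ 0.57   -0.0972  0.0471] t 5.2 F [ 3.1  1.7 -0.9] gap 0.2798563230267305
pol 0.04205041432223653 -103.02761966057457
```

View pics/w2.png

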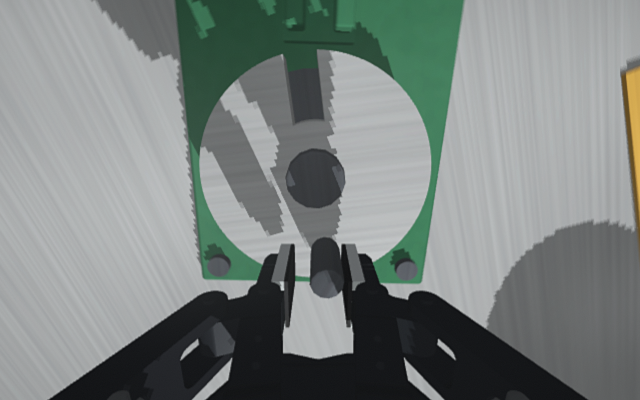

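The slot mouth is between about (283,56) and (317,50), its inner end between about (292,122) and (324,122), and the peg top is at about (325,284). The disc is nearly aligned.

Run:
```python
from h import *
s=pickle.load(open('w2.pkl','rb'))
o=np.array([.5795,-.0562]);a=np.radians(71.57);e=np.array([np.cos(a),np.sin(a)])
for n,p,z in [('mL',(283,57),.034),('mR',(318,52),.034),('eL',(292,122),.034),('eR',(324,122),.034),('nut',(316,179),.044),('peg',(325,284),.07),('guideL',(303,25),.032),('guideR',(337,25),.032)]:
    X=cast(s,*p,z);print(n,X.round(4),ff(o,e,X))
gL=max
r=fix(s)[1:]
```

```text
mL [0.5827 0.0022 0.034 ] (np.float64(56.4), np.float64(15.4))
mR [ 0.5989 -0.0006  0.034 ] (np.float64(58.9), np.float64(-0.8))
eL [ 0.5773 -0.0269  0.034 ] (np.float64(27.1), np.float64(11.4))
eR [ 0.5924 -0.0316  0.034 ] (np.float64(27.4), np.float64(-4.4))
nut [ 0.5807 -0.0557  0.044 ] (np.float64(0.9), np.float64(-0.9))
peg [ 0.5719 -0.0973  0.07  ] (np.float64(-41.4), np.float64(-5.7))
guideL [0.5958 0.0124 0.032 ] (np.float64(70.2), np.float64(6.3))
guideR [0.6106 0.0078 0.032 ] (np.float64(70.6), np.float64(-9.3))
rect ((0.5816476345062256, -0.05146914720535278), (0.16652989387512207, 0.14713367819786072), 71.13677978515625)
origin from rect [ 0.56305731 -0.105881  ] axis deg 71.13677978515625
```

Call:
step_arm:
  commands: [0, -0.0012, 0, 0, 0, 0, 0.0001, -0.0024, 0, 0, 0, 0, 0.0002, -0.0036, 0, 0, 0, 0, 0.0003, -0.0046, 0, 0, 0, 0, 0.0004, -0.0053, 0, 0, 0, 0, 0.0004, -0.0055, 0, 0, 0, 0, 0.0004, -0.0055, 0, 0, 0, 0, 0.0004, -0.0055, 0, 0, 0, 0, 0.0004, -0.0055, 0, 0, 0, 0, 0.0004, -0.0055, 0, 0, 0, 0]

```text
t: 6.25
tcp_pos: [0.5617, -0.0944, 0.0454]
tool_rot: [0.805, 0.594, -0.0, -0.0]
force: [2.4, -1.7, 1.4]
finger_gap: 0.278
gripper_force: 1.3
```

Run:
```python
from h import *
O=np.array([.5795,-.0562]);p=manip.sense();totool((.6169,-.0753,.045))
d=np.array(p['tcp_pos'])[:2]-O;print('pol',np.hypot(*d),np.degrees(np.arctan2(d[1],d[0])))
s=wsnap('w3')
cv2.imwrite('pics/w3c.png',cv2.resize(s['pixels'][:300,170:470],None,fx=2,fy=2))
```

```text
tool shift [0.0346 0.0471 0.0003] y-yaw -17.14 tcp [ 0.5617 -0.0944  0.0454] t 6.25 F [ 2.4 -1.7  1.4] gap 0.27827060262775855
pol 0.04218385172577834 -114.9928356955472
```

View pics/w3c.png

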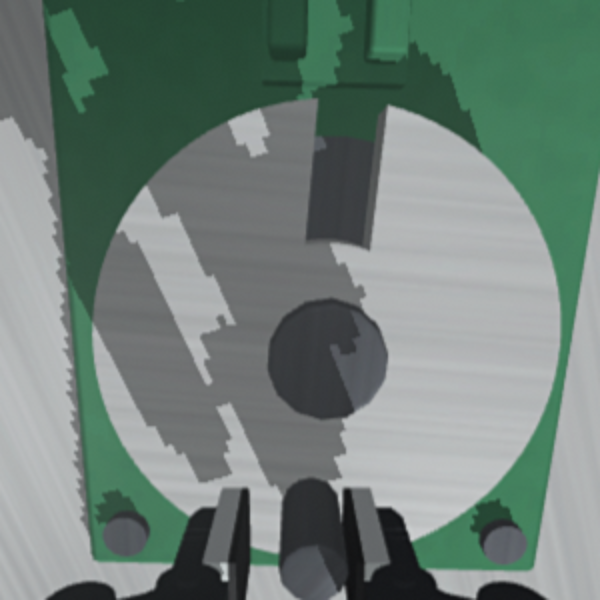

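The slot mouth is now between about (328,49) and (363,52), its inner end between (323,121) and (355,124), and the guide walls' inner edges are at about (323,27) and (356,27).

Run:
```python
from h import *
s=pickle.load(open('w3.pkl','rb'))
o=np.array([.5795,-.0562]);a=np.radians(71.57);e=np.array([np.cos(a),np.sin(a)])
for n,p,z in [('mL',(328.5,49),.034),('mR',(363.5,52.5),.034),('eL',(323,121),.034),('eR',(355,124.5),.034),('nut',(334,179),.044),('peg',(326.5,286.5),.07),('guideL',(323,27),.032),('guideR',(355,27),.032)]:
    X=cast(s,*p,z);print(n,X.round(4),ff(o,e,X))
```

```text
mL [0.595  0.0018 0.034 ] (np.float64(59.9), np.float64(3.6))
mR [ 0.6099 -0.0043  0.034 ] (np.float64(58.8), np.float64(-12.5))
eL [ 0.5834 -0.028   0.034 ] (np.float64(28.0), np.float64(5.2))
eR [ 0.5979 -0.0342  0.034 ] (np.float64(26.7), np.float64(-10.5))
nut [ 0.5806 -0.0551  0.044 ] (np.float64(1.4), np.float64(-0.7))
peg [ 0.5643 -0.0949  0.07  ] (np.float64(-41.5), np.float64(2.2))
guideL [0.5953 0.0115 0.032 ] (np.float64(69.2), np.float64(6.4))
guideR [0.6092 0.0072 0.032 ] (np.float64(69.5), np.float64(-8.1))
```

The disc is about 3.5° past alignment. I'll centre the fingers on the peg, narrow the gap without gripping, and nudge it back about 2.6 mm.

Call:
step_arm:
  commands: [0, 0.001, 0, 0, 0, 0, 0, 0.002, 0, 0, 0, 0, 0, 0.0027, 0, 0, 0, 0, 0, 0.0027, 0, 0, 0, 0, 0, 0.0027, 0, 0, 0, 0, 0, 0.0027, 0, 0, 0, 0, 0, 0.0027, 0, 0, 0, 0, 0, 0.0027, 0, 0, 0, 0, 0, 0.0027, 0, 0, 0, 0, 0, 0.0027, 0, 0, 0, 0]

```text
t: 7.3
tcp_pos: [0.5646, -0.0954, 0.0455]
tool_rot: [0.805, 0.594, -0.0, 0.0]
force: [-0.3, -0.3, 0.1]
finger_gap: 0.282
gripper_force: 0.0
```

Call:
step_arm:
  commands: [0, 0, 0, 0, 0, 0, 0, 0, 0, 0, 0, 0, 0, 0, 0, 0, 0, 0, 0, 0, 0, 0, 0, 0, 0, 0.001, 0, 0, 0, 0, 0, 0.002, 0, 0, 0, 0, 0, 0.003, 0, 0, 0, 0, 0, 0.0034, 0, 0, 0, 0, 0, 0.0034, 0, 0, 0, 0, 0, 0.0034, 0, 0, 0, 0]
  jaw: 21.5

```text
t: 8.3
tcp_pos: [0.567, -0.0962, 0.0455]
tool_rot: [0.805, 0.594, -0.001, -0.001]
force: [-3.1, 0.4, 2.9]
finger_gap: 0.215
gripper_force: 1.6
```

Run:
```python
from h import *
totool((.6169,-.0753,.045))
s=wsnap('w4')
cv2.imwrite('pics/w4c.png',cv2.resize(s['pixels'][:300,170:470],None,fx=2,fy=2))
```

```text
tool shift [0.0347 0.0416 0.0004] y-yaw -17.13 tcp [ 0.567  -0.0962  0.0455] t 8.3 F [-3.1  0.4  2.9] gap 0.21523313677827802
```

View pics/w4c.png

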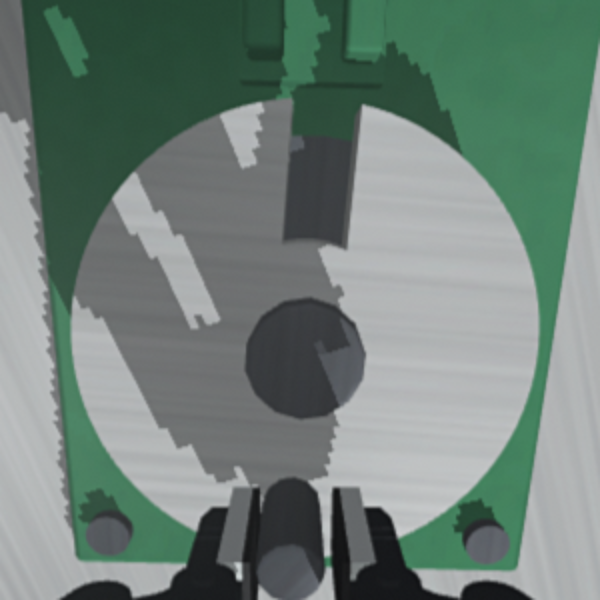

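The slot mouth is at (292,97)–(361,105) in the crop and its inner end at (283,242)–(347,249). The guide walls' inner edges are at about x=283 and 347, so the slot is still slightly to the right.

```bash
cat > m.py <<'E'
from h import *
def run(f,pts):
    s=pickle.load(open(f+'.pkl','rb'))
    o=np.array([.5795,-.0562]);a=np.radians(71.57);e=np.array([np.cos(a),np.sin(a)])
    for (n,z),p in zip([('mL',.034),('mR',.034),('eL',.034),('eR',.034),('nut',.044),('peg',.07),('gL',.032),('gR',.032)],pts):
        X=cast(s,170+p[0]/2,p[1]/2,z);print(n,ff(o,e,X),end=' ')
E
python3 -c "
from m import *
run('w4',[(292,97),(361,105),(283,242),(347,249),(305,358),(291,573),(284,55),(346,55)])"
```

```text
mL (np.float64(60.0), np.float64(3.8)) mR (np.float64(58.7), np.float64(-12.1)) eL (np.float64(27.8), np.float64(5.3)) eR (np.float64(26.5), np.float64(-10.4)) nut (np.float64(1.3), np.float64(-0.7)) peg (np.float64(-41.7), np.float64(1.5)) gL (np.float64(68.9), np.float64(5.8)) gR (np.float64(69.2), np.float64(-8.3))
```

Call:
step_arm:
  commands: [0, 0.0005, 0, 0, 0, 0, 0, 0.001, 0, 0, 0, 0, 0, 0.0015, 0, 0, 0, 0, 0, 0.002, 0, 0, 0, 0, 0, 0.002, 0, 0, 0, 0, 0, 0.002, 0, 0, 0, 0, 0, 0.002, 0, 0, 0, 0, 0, 0.002, 0, 0, 0, 0, 0, 0.002, 0, 0, 0, 0, 0, 0.002, 0, 0, 0, 0]

```text
t: 9.35
tcp_pos: [0.5698, -0.0969, 0.0454]
tool_rot: [0.805, 0.594, 0.0, -0.0]
force: [-3.6, -0.5, -1.3]
finger_gap: 0.213
gripper_force: 1.4
```

Run:
```python
from h import *
totool((.6169,-.0753,.045))
s=wsnap('w5')
cv2.imwrite('pics/w5c.png',cv2.resize(s['pixels'][:300,170:470],None,fx=2,fy=2))
```

```text
tool shift [0.0345 0.0386 0.0004] y-yaw -17.15 tcp [ 0.5698 -0.0969  0.0454] t 9.35 F [-3.6 -0.5 -1.3] gap 0.2129146602301211
```

View pics/w5c.png

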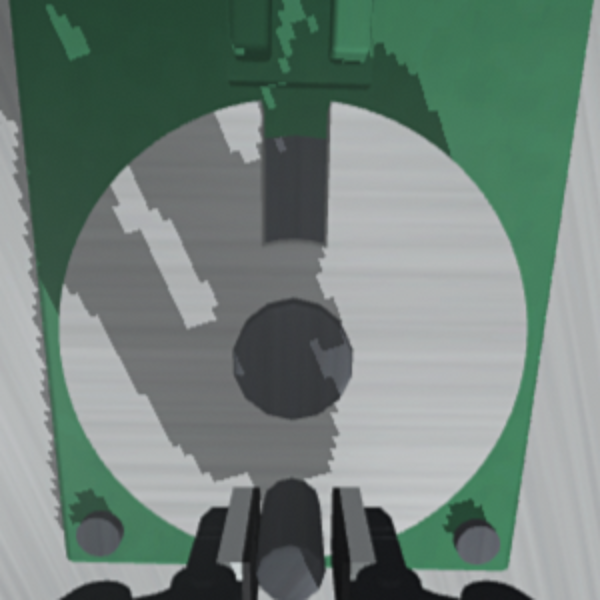

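The slot is now between (261,100) and (330,102) at the mouth and between (263,243) and (326,246) at its inner end. The guide's inner edges are at about x=271 and 332.

```bash
python3 -c "
from m import *
run('w5',[(261,100),(330,102),(263,243),(326,246),(292,358),(290,573),(271,55),(333,55)])
totool((.57,-.09,.2))"
```

```text
mL (np.float64(59.4), np.float64(7.9)) mR (np.float64(59.4), np.float64(-7.9)) eL (np.float64(27.7), np.float64(7.2)) eR (np.float64(27.3), np.float64(-8.2)) nut (np.float64(1.4), np.float64(-0.5)) peg (np.float64(-41.5), np.float64(-1.1)) gL (np.float64(69.1), np.float64(5.8)) gR (np.float64(69.4), np.float64(-8.3)) tool shift [ 0.0067 -0.0018 -0.1546] y-yaw -17.15 tcp [ 0.5698 -0.0969  0.0454] t 9.4 F [-3.5 -0.7 -0.8] gap 0.21232496964174766
```

The slot is aligned within about 1°, with 2 mm of play each way. I'll release the peg, lift, and go behind the T.

Call:
step_arm:
  commands: [0, -0.001, 0, 0, 0, 0, 0, -0.0022, 0, 0, 0, 0, 0, -0.0022, 0, 0, 0, 0, 0, -0.0022, -0.01, 0, 0, 0, 0, -0.0022, -0.03, 0, 0, 0, 0, -0.0022, -0.06, 0, 0, 0, 0, -0.0022, -0.09, 0, 0, 0, 0, -0.0022, -0.11, 0, 0, 0, 0, -0.0022, -0.12, 0, 0, 0, 0, -0.0022, -0.12, 0, 0, 0]

```text
t: 10.4
tcp_pos: [0.5689, -0.0967, 0.1676]
tool_rot: [0.805, 0.594, 0.001, 0.002]
force: [-0.3, 0.1, 0.3]
finger_gap: 0.211
gripper_force: 0.0
```

Run:
```python
from h import *
o=np.array([.5795,-.0562]);a=np.radians(71.57);e=np.array([np.cos(a),np.sin(a)]);n=np.array([-e[1],e[0]])
for X in (.245,):
  totool([*(o+X*e-.0008*n),.165]);
```

```text
tool shift [0.2867 0.0045 0.0025] y-yaw -17.14 tcp [ 0.5689 -0.0967  0.1676] t 10.4 F [-0.3  0.1  0.3] gap 0.21109385047327497
```

Call:
step_arm:
  commands: [0.02, 0.004, 0, 0, 0, 1.3, 0.06, 0.004, 0, 0, 0, 1.3, 0.1, 0.004, 0, 0, 0, 1.3, 0.14, 0.004, 0, 0, 0, 1.3, 0.18, 0.004, 0, 0, 0, 1.3, 0.22, 0.0045, 0, 0, 0, 1.3, 0.25, 0.0045, 0, 0, 0, 1.3, 0.275, 0.0045, 0, 0, 0, 1.3, 0.287, 0.0045, 0, 0, 0, 1.3, 0.287, 0.0045, 0, 0, 0, 1.3]
  jaw: 0

```text
t: 11.4
tcp_pos: [0.6561, 0.1779, 0.1641]
tool_rot: [0.811, 0.586, -0.001, -0.0]
force: [-0.3, -1.1, 0.2]
finger_gap: 0.004
gripper_force: 0.0
```

Run:
```python
from h import *
o=np.array([.5795,-.0562]);a=np.radians(71.57);e=np.array([np.cos(a),np.sin(a)]);n=np.array([-e[1],e[0]])
totool([*(o+.245*e-.0008*n),.023]); wsnap('w6')
```

```text
tool shift [-0.0012  0.0024  0.1411] y-yaw -18.32 tcp [0.6561 0.1779 0.1641] t 11.4 F [-0.3 -1.1  0.2] gap 0.0037127298044704387
```

View pics/w6.png

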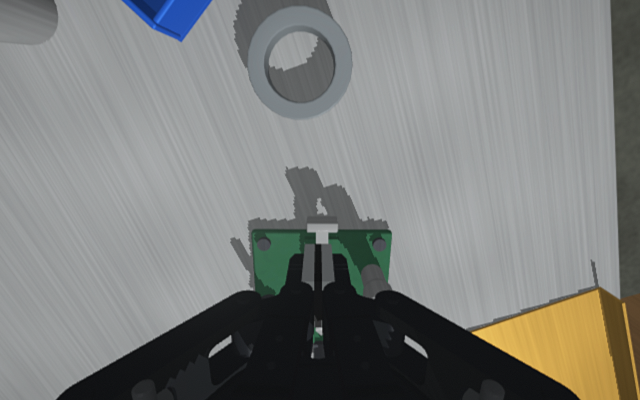

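The T's back edge is at about (322,218), just ahead of the fingers, and the tape is at (300,62), well clear.

Run:
```python
from h import *
s=pickle.load(open('w6.pkl','rb'))
o=np.array([.5795,-.0562]);a=np.radians(71.57);e=np.array([np.cos(a),np.sin(a)]);n=np.array([-e[1],e[0]])
for p,z in [((308,218),.038),((337,218),.038),((300,118),.025)]: X=cast(s,*p,z);print(X.round(4),ff(o,e,X))
print(ff(o,e,manip.sense()['tcp_pos']))
```

```text
[0.6377 0.1569 0.038 ] (np.float64(220.6), np.float64(12.2))
[0.6636 0.1484 0.038 ] (np.float64(220.7), np.float64(-15.1))
[0.6597 0.2448 0.025 ] (np.float64(310.9), np.float64(19.1))
(np.float64(244.9), np.float64(1.1))
```

Call:
step_arm:
  commands: [0, 0.001, 0.015, 0, 0, 0, 0, 0.0022, 0.045, 0, 0, 0, 0, 0.0022, 0.075, 0, 0, 0, 0, 0.0022, 0.1, 0, 0, 0, 0, 0.0022, 0.12, 0, 0, 0, 0, 0.0022, 0.133, 0, 0, 0, 0, 0.0022, 0.139, 0, 0, 0, 0, 0.0022, 0.141, 0, 0, 0, 0, 0.0022, 0.141, 0, 0, 0, 0, 0.0022, 0.141, 0, 0, 0]

```text
t: 12.45
tcp_pos: [0.6595, 0.1759, 0.0257]
tool_rot: [0.811, 0.585, 0.001, 0.001]
force: [-0.4, 0.6, -0.1]
finger_gap: 0.001
gripper_force: 0.0
```

Call:
step_arm:
  commands: [-0.004, 0, 0, 0, 0, 0, -0.008, 0, 0, 0, 0, 0, -0.012, 0, 0, 0, 0, 0, -0.016, 0, 0, 0, 0, 0, -0.02, 0, 0, 0, 0, 0, -0.024, 0, 0, 0, 0, 0, -0.028, 0, 0, 0, 0, 0, -0.032, 0, 0, 0, 0, 0, -0.036, 0, 0, 0, 0, 0, -0.04, 0, 0, 0, 0, 0]

```text
t: 13.45
tcp_pos: [0.6461, 0.1378, 0.0247]
tool_rot: [0.811, 0.585, 0.0, 0.0]
force: [1.3, 2.0, 1.6]
finger_gap: 0.0
gripper_force: 1.1
```

Run:
```python
from h import *
o=np.array([.5795,-.0562]);a=np.radians(71.57);e=np.array([np.cos(a),np.sin(a)]);n=np.array([-e[1],e[0]])
totool([*(o+.169*e-.001*n),.023]);print(ff(o,e,manip.sense()['tcp_pos']))
```

```text
tool shift [-0.0361 -0.0009  0.0017] y-yaw -18.45 tcp [0.6461 0.1378 0.0247] t 13.45 F [1.3 2.  1.6] gap 0.00019445464533416522
(np.float64(205.1), np.float64(-1.9))
```

Call:
step_arm:
  commands: [-0.003, 0, 0, 0, 0, 0, -0.006, 0, 0, 0, 0, 0, -0.009, 0, 0, 0, 0, 0, -0.012, 0, 0, 0, 0, 0, -0.015, 0, 0, 0, 0, 0, -0.018, 0, 0, 0, 0, 0, -0.021, 0, 0, 0, 0, 0, -0.024, 0, 0, 0, 0, 0, -0.026, 0, 0, 0, 0, 0, -0.028, 0, 0, 0, 0, 0]

```text
t: 14.45
tcp_pos: [0.6372, 0.1113, 0.0246]
tool_rot: [0.811, 0.585, 0.0, 0.0]
force: [1.5, 4.0, 2.9]
finger_gap: 0.001
gripper_force: 1.6
```

Call:
step_arm:
  commands: [-0.001, 0, 0, 0, 0, 0, -0.002, 0, 0, 0, 0, 0, -0.003, 0, 0, 0, 0, 0, -0.004, 0, 0, 0, 0, 0, -0.005, 0, 0, 0, 0, 0, -0.006, 0, 0, 0, 0, 0, -0.006, 0, 0, 0, 0, 0, -0.006, 0, 0, 0, 0, 0, -0.006, 0, 0, 0, 0, 0, -0.006, 0, 0, 0, 0, 0]

```text
t: 15.45
tcp_pos: [0.6351, 0.1054, 0.0243]
tool_rot: [0.811, 0.585, -0.0, 0.0]
force: [0.1, 1.8, 1.5]
finger_gap: -0.001
gripper_force: 0.9
```

Run:
```python
from h import *
o=np.array([.5795,-.0562]);a=np.radians(71.57);e=np.array([np.cos(a),np.sin(a)]);n=np.array([-e[1],e[0]])
totool([*(o+.169*e-.001*n),.023]);print(ff(o,e,manip.sense()['tcp_pos']))
```

```text
tool shift [-0.0019 -0.0006  0.0013] y-yaw -18.44 tcp [0.6351 0.1054 0.0243] t 15.45 F [0.1 1.8 1.5] gap -0.001308000599355122
(np.float64(170.9), np.float64(-1.6))
```

Contact is light and the bar is sliding freely into the slot. I'll push in small steps until the force rises.

Call:
step_arm:
  commands: [-0.0005, 0, 0, 0, 0, 0, -0.001, 0, 0, 0, 0, 0, -0.0015, 0, 0, 0, 0, 0, -0.002, 0, 0, 0, 0, 0, -0.0025, 0, 0, 0, 0, 0, -0.003, 0, 0, 0, 0, 0, -0.003, 0, 0, 0, 0, 0, -0.003, 0, 0, 0, 0, 0, -0.003, 0, 0, 0, 0, 0, -0.003, 0, 0, 0, 0, 0]

```text
t: 16.45
tcp_pos: [0.6341, 0.1029, 0.0244]
tool_rot: [0.811, 0.585, -0.0, -0.0]
force: [1.1, 2.7, 0.0]
finger_gap: 0.003
gripper_force: 1.4
```

Call:
step_arm:
  commands: [-0.0005, 0, 0, 0, 0, 0, -0.001, 0, 0, 0, 0, 0, -0.0015, 0, 0, 0, 0, 0, -0.002, 0, 0, 0, 0, 0, -0.0025, 0, 0, 0, 0, 0, -0.003, 0, 0, 0, 0, 0, -0.003, 0, 0, 0, 0, 0, -0.003, 0, 0, 0, 0, 0, -0.003, 0, 0, 0, 0, 0, -0.003, 0, 0, 0, 0, 0]

```text
t: 17.45
tcp_pos: [0.6348, 0.102, 0.0249]
tool_rot: [0.812, 0.584, 0.002, -0.0]
force: [2.7, 9.4, -1.2]
finger_gap: 0.002
gripper_force: 4.8
```

Call:
step_arm:
  commands: [-0.0005, 0, 0, 0, 0, 0, -0.001, 0, 0, 0, 0, 0, -0.0015, 0, 0, 0, 0, 0, -0.002, 0, 0, 0, 0, 0, -0.002, 0, 0, 0, 0, 0, -0.002, 0, 0, 0, 0, 0, -0.002, 0, 0, 0, 0, 0, -0.002, 0, 0, 0, 0, 0, -0.002, 0, 0, 0, 0, 0, -0.002, 0, 0, 0, 0, 0]

```text
t: 18.45
tcp_pos: [0.635, 0.1017, 0.0252]
tool_rot: [0.812, 0.584, 0.004, -0.0]
force: [3.5, 12.7, -0.5]
finger_gap: 0.0
gripper_force: 7.2
```

It's firmly stopped at 13 N. I'll back straight off, then lift.

Call:
step_arm:
  commands: [0.004, 0, 0, 0, 0, 0, 0.01, 0, 0, 0, 0, 0, 0.02, 0, 0, 0, 0, 0, 0.03, 0, 0, 0, 0, 0, 0.04, 0, -0.01, 0, 0, 0, 0.04, 0, -0.04, 0, 0, 0, 0.04, 0, -0.08, 0, 0, 0, 0.04, 0, -0.12, 0, 0, 0, 0.04, 0, -0.15, 0, 0, 0, 0.04, 0, -0.17, 0, 0, 0]

```text
t: 19.45
tcp_pos: [0.6467, 0.1366, 0.1986]
tool_rot: [0.811, 0.585, 0.002, 0.002]
force: [0.1, 1.0, -0.1]
finger_gap: 0.003
gripper_force: 0.0
```

Call:
step_arm:
  commands: [-0.04, 0.04, -0.01, 0, 0, 0, -0.08, 0.08, -0.02, 0, 0, 0, -0.12, 0.12, -0.03, 0, 0, 0, -0.14, 0.15, -0.04, 0, 0, 0, -0.14, 0.15, -0.05, 0, 0, 0, -0.14, 0.15, -0.05, 0, 0, 0, -0.14, 0.15, -0.05, 0, 0, 0, -0.14, 0.15, -0.05, 0, 0, 0, -0.14, 0.15, -0.05, 0, 0, 0, -0.14, 0.15, -0.05, 0, 0, 0]

```text
t: 20.45
tcp_pos: [0.7427, -0.0428, 0.2441]
tool_rot: [0.811, 0.585, -0.0, -0.0]
force: [-0.6, -0.5, 0.1]
finger_gap: -0.0
gripper_force: 0.0
```

Run:
```python
from h import *
totool((.6,0,.2));s=snap('top','top1');w=wsnap('w7')
a=cv2.resize(s['pixels'][135:225,230:350],(720,540),interpolation=cv2.INTER_CUBIC)
cv2.imwrite('pics/end.png',a)
```

```text
tool shift [-0.0043 -0.1489  0.0443] y-yaw -18.35 tcp [ 0.7427 -0.0428  0.2441] t 20.45 F [-0.6 -0.5  0.1] gap -0.0002639663900261717
```

View pics/end.png

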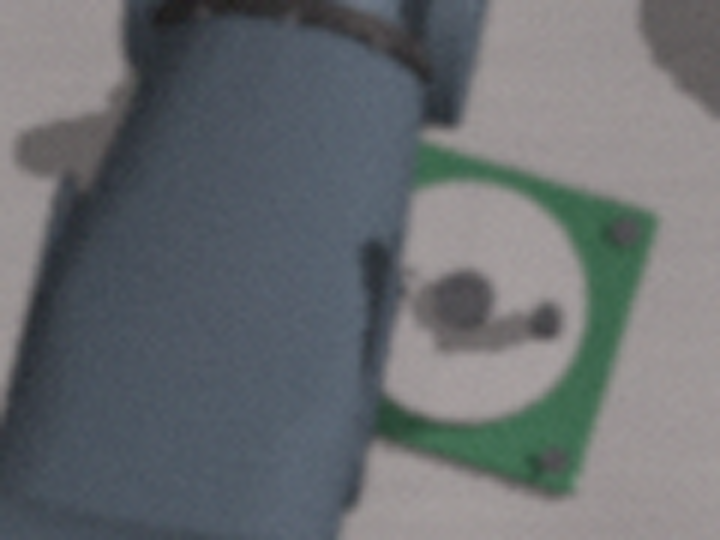

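The arm blocks the bar in this view, and I've used all my picture views. I'll check the bar ends numerically in the wrist image instead.

Run:
```python
from h import *
s=pickle.load(open('w7.pkl','rb'));h=cv2.cvtColor(s['pixels'],cv2.COLOR_BGR2HSV)
o=np.array([.5795,-.0562]);a=np.radians(71.57);e=np.array([np.cos(a),np.sin(a)]);n=np.array([-e[1],e[0]])
def samp(x,y,z):
    u,v=proj(s,[*(o+x*e+y*n),z]); return (int(round(u)),int(round(v)),*map(int,h[int(round(v)),int(round(u))]))
print('along axis');[print(x,samp(x/1e3,-.001,.038),end=' ') for x in list(range(16,80,4))+list(range(140,180,3))]
print('\nacross x=153');[print(y,samp(.153,y/1e3,.038),end=' ') for y in range(-24,25,4)]
print('\nacross x=50');[print(y,samp(.05,y/1e3,.036),end=' ') for y in range(-14,15,2)]
```

```text
along axis
16 (196, 211, 98, 11, 96) 20 (195, 208, 98, 10, 105) 24 (195, 205, 98, 10, 103) 28 (195, 202, 90, 6, 167) 32 (194, 199, 90, 6, 165) 36 (194, 195, 96, 6, 203) 40 (193, 192, 90, 5, 169) 44 (193, 189, 90, 5, 170) 48 (192, 186, 90, 5, 170) 52 (192, 182, 90, 7, 171) 56 (192, 179, 90, 5, 169) 60 (191, 176, 80, 5, 169) 64 (191, 172, 90, 3, 168) 68 (190, 169, 90, 5, 168) 72 (190, 166, 100, 5, 168) 76 (189, 162, 90, 5, 168) 140 (182, 104, 96, 7, 171) 143 (182, 101, 90, 7, 171) 146 (181, 98, 90, 5, 170) 149 (181, 95, 90, 6, 172) 152 (180, 92, 90, 6, 163) 155 (180, 89, 90, 5, 164) 158 (180, 86, 72, 103, 67) 161 (179, 83, 73, 102, 70) 164 (179, 80, 73, 103, 69) 167 (179, 77, 73, 100, 69) 170 (178, 74, 73, 100, 69) 173 (178, 71, 74, 103, 69) 176 (177, 68, 73, 103, 69) 179 (177, 65, 74, 114, 92) 
across x=153
-24 (202, 91, 73, 119, 111) -20 (198, 91, 105, 9, 115) -16 (194, 91, 98, 8, 134) -12 (191, 91, 83, 6, 165) -8 (187, 91, 105, 6, 165) -4 (183, 91, 90, 8, 164) 0 (179, 91, 96, 8, 163) 4 (176, 91, 90, 8, 162) 8 (172, 91, 98, 6, 162) 12 (168, 91, 100, 5, 164) 16 (165, 91, 72, 120, 87) 20 (161, 91, 73, 111, 108) 24 (157, 91, 73, 117, 109) 
across x=50
-14 (204, 184, 102, 8, 166) -12 (202, 184, 98, 6, 165) -10 (200, 184, 98, 6, 161) -8 (199, 184, 90, 6, 129) -6 (197, 184, 83, 7, 145) -4 (195, 184, 96, 7, 171) -2 (194, 184, 84, 7, 171) 0 (192, 184, 90, 7, 171) 2 (190, 184, 90, 7, 171) 4 (189, 184, 90, 6, 171) 6 (187, 184, 90, 7, 148) 8 (185, 184, 95, 9, 165) 10 (184, 184, 90, 8, 167) 12 (182, 184, 90, 8, 164) 14 (180, 184, 96, 8, 165)
```

```bash
python3 -c "
from station import manip
print(manip.sense()['qd'].__abs__().max() if hasattr(manip.sense()['qd'],'max') else '');print(manip.sign_off())"
```

```text
0.006266601754024697
the job is handed in; nothing more can be done
None
```

The fixture is locked and handed in at about 20 s. The slot is within about 1° of the bar, the bar stopped firmly under a 13 N push, and the last wrist image puts its nose at about 28 mm and its T end at about 157 mm (158 mm when home). I didn't re-check the other objects, and the hand is clear.

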